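# Hook the locked key plate out of a changeover jig

### The job

The jig is being changed over to the next board. Flip its red cam lever right over, away from you, to lift the locking plunger, then reach the hooked pick into the narrow slot, catch the eye of the brass key plate and drag the plate all the way out onto the ledge in front of the slot. Lay the pick back down flat on the bench, off the jig, leave the lever open, and do not disturb the circuit board in its nest, the flux bottle or the tape roll.

Things in the scene. Friction and masses are not known exactly. Their poses are not given: they have to be found in the camera images.
- jig: fixed changeover jig; origin on the bench (z 0) under the centre of the slot's mouth; its +y points straight out of the slot, +x away from the robot, z up. Aluminium base plate x -36..+108, y -126..+88 mm, flat top at z 24. On it a grey slot block x -24..+24, y -112..0, top at z 58 mm; beside that the board's nest, x +34..+102 mm, up to z 43 mm
- slot_mouth (a point): centre of the lower edge of the slot's mouth (jig 0, 0, 24 mm). The slot runs from here to jig -y: 26 mm wide, floor z 24, roof z 50 mm, 100 mm deep, closed but for the mouth and a 14 x 14 mm sight window in the roof, centred at y -47 mm. In front, y 0..+88 mm, the open base plate is the ledge, level with the slot's floor
- cam_lever (a joint): swing of the red cam lever. 0 = closed: it leans to jig -x (to the robot), 55 degrees above level; grows as it swings up and over to its stop at 1.48 = open, leaning to +x, 40 degrees above level. It stays where left (0.08 N m). It lifts the locking pin 9 mm in proportion; closed, the pin stands 5 mm deep in the plate's plunger hole and locks it; from 1.0 on it is clear
- cam_pivot (a point): hinge axis of the red cam lever, at jig (0, -82, 77) mm on top of the slot block; the axis is level, along the jig's y
- cam_lever_tip (a point): tip of the red lever, on its centre line 62 mm from its hinge axis; the lever is 13 mm wide and 6 to 9 mm thick
- key_plate: loose brass key plate, 24 (x) x 60 (y) x 8 mm, 0.09 kg; origin at the centre of its underside. Starts on the slot's floor, axes as the jig's, front edge 35 mm inside the mouth, 1 mm play each side. Two round holes right through: the eye, 14 mm across, at y +18 mm (towards the mouth), and the plunger hole, 12 mm, at y -17 mm
- key_eye (a point): centre of the eye of the key plate, on its top face; at the start 47 mm inside the mouth under the sight window, 32 mm above the bench
- pick: loose hooked pick, 0.05 kg, lying on the bench, hook leg down. Origin on the axis of its square orange handle (20 x 20 mm, y -28..+36, cap to +46 mm), 10 mm above the bench. It points along its own -y: a straight 4 mm steel rod on the handle's axis runs to y -115 mm and there bends into a leg straight down (-z). Grip the handle at the origin, across x; it balances about there
- hook_tip (a point): lowest point of the hook's leg, at the pick's (0, -115, -9) mm, 9 mm below the rod's axis; the leg is 4 mm thick
- board_in_nest: loose green circuit board, 56 x 92 x 13 mm, lying in the black nest on the jig beside the slot block; bystander
- flux_bottle: loose small amber flux bottle with a white spout, 34 mm across, 100 mm high, standing; origin under its centre; bystander
- tape_roll: loose roll of tan masking tape lying flat, 92 mm across, 20 mm high; origin under its centre; bystander

How it is judged:
By the outcome, as a careful person would: the job done as asked, in the order asked, and still so for the second after the job is handed in, with the robot touching nothing.
It also fails if it takes over 64 s, if anything falls off the work surface, if the arm or the gripper's body presses on something with over 40 N, if the wrist force passes 120 N, or if a joint passes its speed limit or range.

### The arm

A 6-joint arm with a two-finger parallel gripper is mounted at the origin on a cart in front of the work surface, level with it; the furniture and walls round the work are solid. World frame = base frame: x ahead of the robot, y to its left, z up, the work surface at z = 0. Lengths are in m, angles in rad, forces in N, time in s.
With the tool pointing down it reaches from about 0.2 to 0.875 m from the base axis. Payload 3.4 kg.
Tool frame: the origin (TCP) lies at the very end of the fingers, on their centre line; the grasp point (between the pads) lies r.pinch_z behind it (r.pinch_z is the distance from the TCP to the grasp point, in m); z points along the fingers, y is the line along which they close (so a half turn about z gives the same grasp; the last joint's range is limited). The gripper opens to 94 mm and grips with 3 to 60 N. Pads are 16 mm wide; open, the fingers measure 119 mm over their backs; the gripper's body (75 mm by 177 mm) begins 78 mm behind the grasp point.
Start: joints at [1.089, 0.276, 1.505, -0, 1.361, -0.121], TCP at [0.203, 0.538, 0.205] pointing down, gripper open.
Joint ranges: [-2.89, 2.89], [-0.75, 2.08], [0.22, 2.7], [-1.18, 4.32], [0.11, 2.71], [-2.7, 2.7]. Speed limits (rad/s): [2.57, 2.57, 3.14, 3.14, 3.14, 3.14].

### API

Orientations are given as a rotation vector (axis times angle).
In Python, from rig import r, cams gives the robot as it stands (r), with the cameras (cams).
- The arm moves only by the shell command python3 shift.py [OPENING], which reads ROWS from standard input. ROWS is 1 to 12 rows, one to a line, with the numbers parted by commas; each row has 6 numbers: dx, dy, dz in m, then a rotation vector rx, ry, rz in rad; each row shifts and turns the commanded pose from where the row before left it, along the tool's axes as they then stand; what a row does not reach is not made up. A row lasts 1/10 s, in which the tool goes at most 0.05 m and 0.15 rad, less where a joint would pass 70% of its speed; a pose out of reach is approached as far as the arm can. OPENING is the finger opening in m, set as the command begins (- or left out keeps the last). The fingers move at their own pace and stop on an object; the grip force is fixed at half the most. Time passes only in rows, so rows that do not move let the fingers close. It prints the time, the measured TCP pose, the force, the opening and the grip force at its end. Input that does not fit is refused with a message, and nothing moves.
- r.get_obs(): the state, without advancing time (a new reading comes with each control period).
- cams.read_camera(name): name is "side" or "top"; returns the picture (384x512x3 uint8, red, green, blue); there is no depth.
- cams.camera_info(name): a dict with "fx", "fy", "cx", "cy" (pixels), "R" (3x3) and "t" (3): a world point X has camera coordinates R X + t. Camera axes: x right, y down, z forward; pixel columns grow to the right and rows downward; lengths in m; the calibration is good to about 2 mm. A picture is of the moment at which its call begins. camera_info takes no time and is no camera call.
- r.close_job(): hands the job in; it is judged then, once.
The state is a dict: "clock": time; "qpos": joint angles; "qvel": joint speeds; "joint_efforts": joint torques, N m; "ee_pos": TCP position; "tool_rot": TCP orientation; "contact_force": force on the tool from outside, world axes, zero at the start; "torque": the same for the moment, N m; "finger_gap": finger opening in m; "gripper_force": force on a finger pad.
Only numpy, scipy, OpenCV 4.12 (cv2) and the standard library are available. Lean on these libraries where they do the work, as an engineer would, in place of code of your own. Each camera call takes 0.05 s, during which the arm holds its last target. There are 200 camera calls.

## Working session

There is one attempt and no reset: what is moved stays moved. The work goes in short steps, Python scripts to look and compute and a shell command to move; the robot and the scene stay as the last step left them, time stands still between calls to the robot, and variables do not carry over. Pictures are saved under pics/ and viewed, at most 10 in all, crops included, and the job is handed in when it is done.

```bash
ls; mkdir -p pics; python3 - <<'E'
from rig import r, cams
import cv2,numpy as np
for n in("side","top"):
    im=cams.read_camera(n); cv2.imwrite(f"pics/{n}0.png",im[:,:,::-1]); c=cams.camera_info(n)
    print(n,c["fx"],c["fy"],c["cx"],c["cy"],np.round(c["R"],3).tolist(),np.round(c["t"],3), -np.array(c["R"]).T@c["t"])
a=cv2.imread("pics/side0.png");b=cv2.imread("pics/top0.png")
o=r.get_obs();print(r.pinch_z,o)
E
```

```text
pics
rig.py
shift.py
side 367.37804908045666 367.37804908045666 253.4112818679608 191.9520841926581 [[0.851, -0.524, 0.011], [-0.316, -0.53, -0.787], [0.418, 0.666, -0.617]] [-0.467  0.322  0.591] [ 0.25239919 -0.46825774  0.62275846]
top 421.1008222179675 421.1008222179675 255.16610542642317 194.2958396732589 [[0.026, -1.0, 0.005], [-0.987, -0.026, -0.16], [0.16, -0.001, -0.987]] [0.074 0.607 1.004] [0.43642148 0.09119028 1.0882076 ]
0.0188 {'clock': 0.1, 'qpos': array([ 1.08901048e+00,  2.76524691e-01,  1.50595985e+00,  9.30585112e-06,
        1.36069169e+00, -1.20988443e-01]), 'qvel': array([ 0.00189209, -0.00141004, -0.00103889,  0.00079477,  0.00041212,
        0.00170452]), 'joint_efforts': array([ 2.06231773e-03, -4.05456126e+01, -2.37781030e+01,  7.03265285e-02,
        2.97517120e-02, -3.34216281e-05]), 'ee_pos': array([0.20275613, 0.53754832, 0.20471387]), 'tool_rot': array([-5.63587212e-01, -3.09013920e+00,  2.37075798e-03]), 'contact_force': array([0.31655267, 0.49464685, 0.21478686]), 'torque': array([0.00113979, 0.00341888, 0.00604473]), 'gripper_force': 0.0, 'finger_gap': 0.09368680670789946}
```

View pics/side0.png

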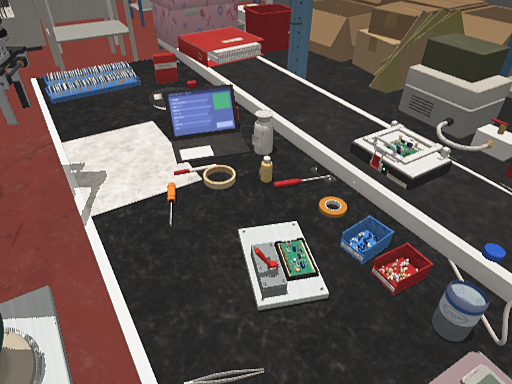

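View pics/top0.png

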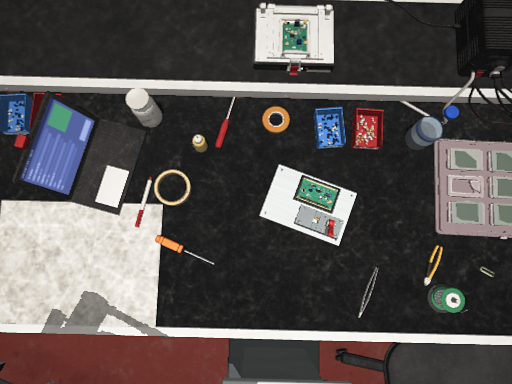

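The side view shows the jig at about (285,262), the pick's handle at (171,192) with its hook near (170,224), the tape at (219,177) and the flux bottle at (266,170). In the top view the jig is at (308,205) with its ledge to the left. The pick's handle is at (170,243) and its hook at (213,264). Next I'll look at enlarged crops and the colour masks.

```bash
cat > h.py <<'E'
from rig import r, cams
import cv2,numpy as np
C={n:cams.camera_info(n) for n in("side","top")}
for c in C.values(): c["R"]=np.array(c["R"]);c["t"]=np.array(c["t"]);c["K"]=np.array([[c["fx"],0,c["cx"]],[0,c["fy"],c["cy"]],[0,0,1]]);c["o"]=-c["R"].T@c["t"]
def plane(n,px,z):
    c=C[n];px=np.atleast_2d(px).astype(float)
    d=np.c_[(px[:,0]-c["cx"])/c["fx"],(px[:,1]-c["cy"])/c["fy"],np.ones(len(px))]@c["R"]
    return c["o"]+d*((z-c["o"][2])/d[:,2])[:,None]
def proj(n,X):
    c=C[n];x=(np.atleast_2d(X)@c["R"].T+c["t"])@c["K"].T
    return x[:,:2]/x[:,2:]
def tri(ps,pt):
    P=[C[n]["K"]@np.c_[C[n]["R"],C[n]["t"]] for n in("side","top")]
    X=cv2.triangulatePoints(P[0],P[1],np.array(ps,float).reshape(2,1),np.array(pt,float).reshape(2,1))
    return (X[:3]/X[3]).ravel()
def masks(im):
    h=cv2.cvtColor(im,cv2.COLOR_BGR2HSV)
    return dict(red=cv2.inRange(h,(0,170,110),(4,255,255))|cv2.inRange(h,(175,170,110),(180,255,255)),
      orange=cv2.inRange(h,(6,170,120),(20,255,255)),white=cv2.inRange(h,(0,0,165),(180,40,255)))
E
python3 - <<'E'
from h import *
W={"side":{"red":(240,230,300,290),"orange":(155,175,190,210),"white":(225,210,340,315)},"top":{"red":(310,200,350,250),"orange":(145,225,195,260),"white":(250,155,365,255)}}
for n in W:
    im=cv2.imread(f"pics/{n}0.png");m=masks(im)
    for k,(a,b,c,d) in W[n].items():
        z=np.zeros_like(m[k]);z[b:d,a:c]=m[k][b:d,a:c]
        ct=max(cv2.findContours(z,cv2.RETR_EXTERNAL,cv2.CHAIN_APPROX_NONE)[0],key=cv2.contourArea)
        M=cv2.moments(ct);hull=cv2.convexHull(ct)
        ap=cv2.approxPolyDP(hull,4,True).reshape(-1,2)
        print(n,k,cv2.contourArea(ct),(M['m10']/M['m00'],M['m01']/M['m00']),cv2.minAreaRect(ct),ap.tolist())
s=cv2.imread("pics/side0.png");t=cv2.imread("pics/top0.png")
f=lambda im,x,y:cv2.resize(im[y:y+75,x:x+100],(400,300),interpolation=cv2.INTER_CUBIC)
cv2.imwrite("pics/c1.png",np.vstack([np.hstack([f(s,232,220),f(s,130,160)]),np.hstack([f(t,258,168),f(t,140,215)])]))
E
```

```text
side red 83.5 (264.9341317365269, 258.1117764471058) ((265.75, 258.25), (28.284271240234375, 7.77817440032959), 45.0) [[277, 267], [269, 267], [255, 249]]
side orange 98.5 (170.78849407783414, 191.31641285956005) ((170.5, 192.0), (18.0, 7.0), 90.0) [[170, 183], [174, 201], [167, 199]]
side white 3644.5 (274.7133580280788, 264.89051996158594) ((283.031494140625, 261.1214599609375), (84.28742218017578, 71.56005859375), 75.46554565429688) [[296, 221], [328, 293], [258, 305], [238, 230]]
top red 48.5 (330.5704467353952, 228.1168384879725) ((330.5082092285156, 227.90985107421875), (4.2551798820495605, 16.024826049804688), 5.19442892074585) [[330, 220], [331, 236]]
top orange 43.0 (163.74806201550385, 240.53488372093022) ((168.5684814453125, 243.34930419921875), (28.304121017456055, 8.1105375289917), 24.443954467773438) [[156, 237], [182, 245], [180, 252]]
top white 4521.5 (308.0548490545173, 204.51336208485384) ((308.29998779296875, 204.40000915527344), (84.86038208007812, 55.44627380371094), 20.854459762573242) [[279, 165], [356, 193], [338, 245], [260, 215]]
```

View pics/c1.png

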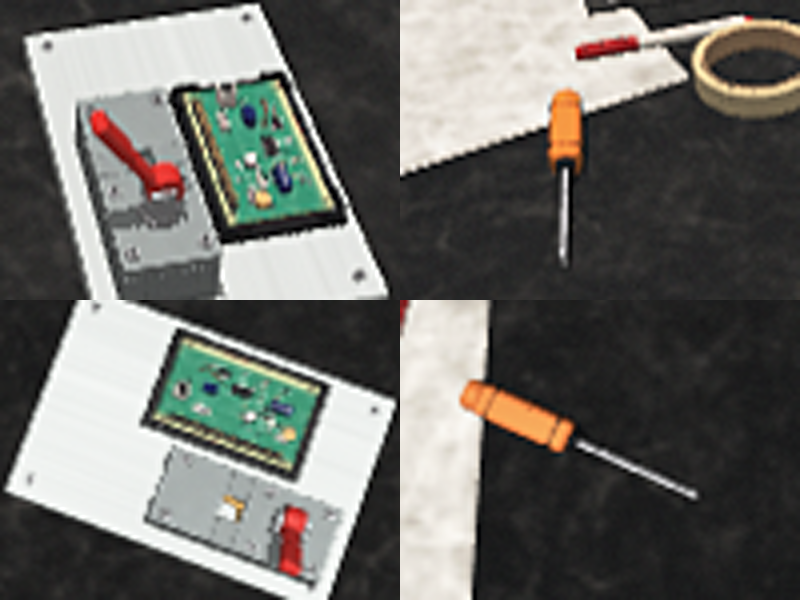

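The crops show the jig's corners clearly: top about (259,215), (279,165), (357,193) and (338,245). The lever leans toward the robot, and brass is visible through the sight window. The pick's rod ends at about (214,264) in the top view and (171,226) in the side view.

```bash
cat > jig.py <<'E'
from h import *
t=cv2.imread("pics/top0.png")
def fitjig(z):
    m=masks(t)["white"];q=np.zeros_like(m);q[155:255,250:365]=m[155:255,250:365]
    ct=max(cv2.findContours(q,cv2.RETR_EXTERNAL,cv2.CHAIN_APPROX_NONE)[0],key=cv2.contourArea)
    w=plane("top",cv2.convexHull(ct).reshape(-1,2),z)[:,:2].astype(np.float32)
    (c,s,a)=cv2.minAreaRect(w);b=cv2.boxPoints((c,s,a));e=[b[1]-b[0],b[2]-b[1]];l=max(e,key=np.linalg.norm)
    l=l*np.sign(l[1])/np.linalg.norm(l);return np.array(c),s,l
c,s,ey=fitjig(.024);ex=np.array([ey[1],-ey[0]])
O=c-.036*ex+.019*ey   # plate centre is jig (36,-19) mm
def J(x,y,z):return np.r_[O+x*.001*ex+y*.001*ey,z*.001]
def toJ(X):d=np.array(X)[:2]-O;return np.round(1000*np.r_[d@ex,d@ey,X[2]],1)
E
python3 - <<'E'
from jig import *
print("jig",c,s,"O",O,"ey",ey,"yaw",np.degrees(np.arctan2(-ey[0],ey[1])))
P=[((238,229.7),(259.5,215.3)),((297.3,221),(278.5,164.5)),((328.7,293.7),(357,193.3))]
for a,b in P:X=tri(a,b);print("corner",X.round(4),toJ(X))
for n in C:print(n,"proj corners",proj(n,[J(-36,88,24),J(108,88,24),J(108,-126,24),J(-36,-126,24)]).round(1).tolist(),"levertip",proj(n,J(-35.6,-82,127.8)).round(1),"window",proj(n,J(0,-47,58)).round(1))
X=tri((255.5,249),(330.5,236));print("lever tip~",X,toJ(X))
# pick: rod end, handle cap end, handle front
for a,b in[((171.2,226.2),(214.2,264)),((171.5,183),(155.5,238))]:print("pick",tri(a,b))
m=cv2.inRange(cv2.cvtColor(t,cv2.COLOR_BGR2HSV),(5,110,100),(22,255,255));q=np.zeros_like(m);q[225:260,145:190]=m[225:260,145:190]
p=np.argwhere(q)[:,::-1]
ct=cv2.convexHull(p.astype(np.int32)).reshape(-1,2)
for z in(.01,.02):
    w=plane("top",ct,z)[:,:2].astype(np.float32);print("handle",z,cv2.minAreaRect(w))
rod=plane("top",[(214.2,264),(184.5,250)],.01);print("rod",rod)
E
```

```text
jig [ 0.5877434  -0.04495073] (0.2135210782289505, 0.14328613877296448) O [ 0.56016045 -0.01501445] ey [0.33411598 0.942532  ] yaw -19.518787
corner [0.5553 0.078  0.0206] [-35.7  86.1  20.6]
corner [0.6908 0.0311 0.0206] [107.8  87.1  20.6]
corner [ 0.6186 -0.171   0.0214] [ 107.2 -127.5   21.4]
side proj corners [[238.1, 228.0], [296.9, 219.8], [329.6, 292.1], [258.2, 304.8]] levertip [[254.1 250.2]] window [[267.3 258.8]]
top proj corners [[258.6, 215.3], [278.5, 163.7], [356.6, 192.9], [338.2, 245.7]] levertip [[329.1 236.7]] window [[315.4 219.8]]
lever tip~ [ 0.50061584 -0.08278081  0.13240899] [-33.5 -83.8 132.4]
pick [0.43039828 0.1897271  0.0018039 ]
pick [0.4920634  0.34031645 0.01311707]
handle 0.01 ((0.4796105623245239, 0.3069966733455658), (0.07258811593055725, 0.020683735609054565), 67.43902587890625)
handle 0.02 ((0.4792099893093109, 0.3049951195716858), (0.07191487401723862, 0.02049190178513527), 67.43904876708984)
rod [[0.43062018 0.18893147 0.01      ]
 [0.46368418 0.26568377 0.01      ]]
```

The plate measures 213.5 × 143.3 mm against 214 × 144 and the corner heights are about 21 mm, so the jig fit is good to 2–3 mm. Jig yaw is −19.5° and pick yaw about −22.5°. The pick's origin is near (0.476, 0.298), and its measured hook position agrees to within about 1 mm. The tool needs +1.55 rad about its own z to line tool y up with jig x.

```bash
cat > go.py <<'E'
from jig import *
from scipy.spatial.transform import Rotation as Ro
def rel(target,yaw=None):
    o=r.get_obs();R=Ro.from_rotvec(o["tool_rot"]).as_matrix()
    ty=np.degrees(np.arctan2(R[1,1],R[0,1]))
    print("clk",round(o["clock"],2),"tcp jig",toJ(o["ee_pos"]),"ty yaw",ty.round(2),"tilt",np.degrees(np.arccos(-R[2,2])).round(2),"q",o["qpos"].round(2),"F",o["contact_force"].round(1),"gap",round(o["finger_gap"],4),"grip",round(o["gripper_force"],1))
    if target is not None: print("move (tool axes)",(R.T@(np.array(target)-o["ee_pos"])).round(4))
E
echo '0,0,0,0,0,0.14
0,0,0,0,0,0.141
0,0,0,0,0,0.141
0,0,0,0,0,0.141
0,0,0,0,0,0.141
0,0,0,0,0,0.141
0,0,0,0,0,0.141
0,0,0,0,0,0.141
0,0,0,0,0,0.141
0,0,0,0,0,0.141
0,0,0,0,0,0.141' | python3 shift.py 0
python3 -c "
from go import *
rel(J(-78,-82,110))"
```

```text
clock: 1.2
ee_pos: [0.2029, 0.5377, 0.205]
tool_rot: [2.57, 1.806, -0.001]
contact_force: [-0.6, -0.4, 0.1]
finger_gap: 0.0092
gripper_force: 0.0
clk 1.2 tcp jig [-521.4  401.6  205. ] ty yaw -19.81 tilt 0.06 q [1.09 0.28 1.51 0.   1.36 1.43] F [-0.6 -0.4  0.1] gap 0.0092 grip 0.0
move (tool axes) [-0.4812  0.4459  0.0954]
```

```bash
echo '-0.03,0.028,0,0,0,0
-0.034,0.032,0,0,0,0
-0.034,0.032,0,0,0,0
-0.034,0.032,0,0,0,0
-0.034,0.032,0,0,0,0
-0.034,0.032,0,0,0,0
-0.034,0.032,0,0,0,0
-0.034,0.032,0,0,0,0
-0.034,0.032,0,0,0,0
-0.034,0.032,0,0,0,0
-0.034,0.032,0,0,0,0
-0.034,0.032,0,0,0,0' | python3 shift.py >/dev/null
echo '-0.034,0.032,0,0,0,0
-0.03,0.028,0,0,0,0
0,0,0.03,0,0,0.005
0,0,0.03,0,0,0
0,0,0.02,0,0,0
0,0,0.01,0,0,0
0,0,0,0,0,0' | python3 shift.py
python3 -c "
from go import *
rel(J(-78,-82,106))"
```

```text
clock: 3.1
ee_pos: [0.4607, -0.0497, 0.1142]
tool_rot: [-2.568, -1.806, 0.003]
contact_force: [-0.6, 0.5, -0.4]
finger_gap: 0.0002
gripper_force: 0.0
clk 3.1 tcp jig [-82.2 -65.9 114.2] ty yaw -19.77 tilt 0.18 q [-0.26  0.19  1.87  0.    1.08  0.09] F [-0.6  0.5 -0.4] gap 0.0002 grip 0.0
move (tool axes) [-0.0161  0.0043  0.0082]
```

```bash
echo '-0.016,0.004,0.008,0,0,0.005
0,0.02,0,0,0,0
0,0.015,0,0,0,0
0,0.012,0,0,0,0
0,0.012,0,0,0,0
0,0.012,0,0,0,0
0,0.012,0,0,0,0
0,0,0,0,0,0' | python3 shift.py
python3 -c "
from go import *
rel(J(14,-82,106))
s=cams.read_camera('side')[:,:,::-1];t2=cams.read_camera('top')[:,:,::-1]
f=lambda im,x,y:cv2.resize(im[y:y+75,x:x+100],(400,300),interpolation=cv2.INTER_CUBIC)
cv2.imwrite('pics/c2.png',np.hstack([f(s,222,210),f(t2,270,185)]))
"
```

```text
clock: 3.9
ee_pos: [0.5402, -0.0956, 0.1072]
tool_rot: [2.573, 1.8, 0.002]
contact_force: [-0.1, -0.2, -0.8]
finger_gap: 0.0002
gripper_force: 0.0
clk 3.9 tcp jig [  8.1 -82.6 107.2] ty yaw -20.06 tilt 0.11 q [-0.3   0.31  1.72 -0.    1.11  0.05] F [-0.1 -0.2 -0.8] gap 0.0002 grip 0.0
move (tool axes) [0.0006 0.0059 0.0012]
```

View pics/c2.png

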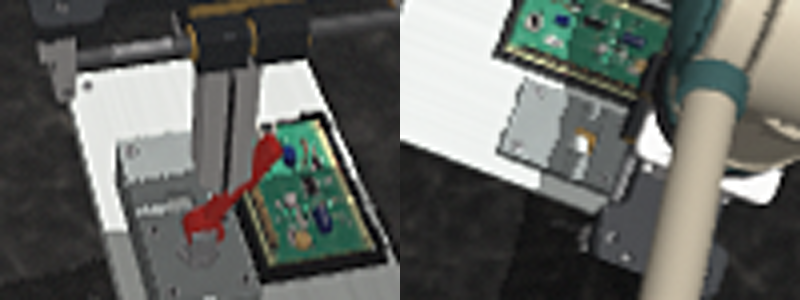

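The lever has swung over toward the board and the fingers sit just behind it. I'll push on gently until the force shows it has reached its stop.

```bash
echo '0,0.004,0,0,0,-0.01
0,0.002,0,0,0,0
0,0,0,0,0,0' | python3 shift.py | grep -E "clock|force|pos"; echo '0,0.002,0,0,0,0
0,0.002,0,0,0,0
0,0,0,0,0,0' | python3 shift.py| grep -E "clock|force|pos"; echo '0,0.002,0,0,0,0
0,0,0,0,0,0' | python3 shift.py| grep -E "clock|force|pos"
```

```text
clock: 4.3
ee_pos: [0.5434, -0.0967, 0.1074]
contact_force: [-1.5, 0.1, -0.4]
gripper_force: 0.5
clock: 4.6
ee_pos: [0.5478, -0.0983, 0.1075]
contact_force: [-0.9, 0.2, -0.2]
gripper_force: 0.5
clock: 4.8
ee_pos: [0.5497, -0.099, 0.1075]
contact_force: [-1.0, -0.2, -0.1]
gripper_force: 0.5
```

```bash
for k in 1 ; do echo '0,0.002,0,0,0,0
0,0,0,0,0,0' | python3 shift.py| grep -E "force|pos"; echo '0,0.002,0,0,0,0
0,0,0,0,0,0' | python3 shift.py| grep -E "force|pos"; echo '0,0.002,0,0,0,0
0,0,0,0,0,0' | python3 shift.py| grep -E "force|pos"; done
```

```text
ee_pos: [0.5517, -0.0996, 0.1075]
contact_force: [-1.2, 0.6, 0.0]
gripper_force: 0.4
ee_pos: [0.5534, -0.1003, 0.1075]
contact_force: [-1.9, 0.6, -0.3]
gripper_force: 0.5
ee_pos: [0.5551, -0.1009, 0.1074]
contact_force: [-1.2, 0.5, -0.0]
gripper_force: 0.6
```

```bash
echo '0,0.002,0,0,0,0
0,0,0,0,0,0' | python3 shift.py| grep -E "force|pos"; echo '0,0.002,0,0,0,0
0,0,0,0,0,0' | python3 shift.py| grep -E "force|pos"
python3 -c "
from go import *
rel(None)
s=cams.read_camera('side')[:,:,::-1];cv2.imwrite('pics/s3.png',s)
m=masks(s)['red'];q=np.zeros_like(m);q[225:290,240:320]=m[225:290,240:320]
p=np.argwhere(q)[:,::-1];print(len(p),p.mean(0),p[p[:,0].argmax()],p[p[:,0].argmin()])
for a in(.9,1.1,1.3,1.48):
  th=np.radians(125)-a; print(a,proj('side',[J(62*np.cos(th),-82,77+62*np.sin(th)),J(0,-82,77)]).round(1).tolist())
"
```

```text
ee_pos: [0.5572, -0.1016, 0.1075]
contact_force: [-0.3, -0.3, 0.4]
gripper_force: 0.6
ee_pos: [0.5582, -0.1019, 0.1074]
contact_force: [-3.3, 0.4, 1.7]
gripper_force: 1.9
clk 5.8 tcp jig [ 27.1 -82.6 107.4] ty yaw -19.48 tilt 0.1 q [-0.3   0.34  1.67  0.    1.13  0.04] F [-3.3  0.4  1.7] gap 0.0005 grip 1.9
113 [279.38938053 260.5840708 ] [297 249] [268 264]
0.9 [[282.7, 242.6], [272.0, 265.7]]
1.1 [[288.6, 243.5], [272.0, 265.7]]
1.3 [[293.6, 245.3], [272.0, 265.7]]
1.48 [[297.4, 247.6], [272.0, 265.7]]
```

Force rose at the stop, and the lever tip at (297,249) matches the prediction for 1.48, so the lever is fully open. Next I back off and go to the pick.

```bash
echo '0,-0.01,0,0,0,0
0,-0.015,-0.02,0,0,0
0,0,-0.03,0,0,0
0,0,-0.03,0,0,0.03
0,0,-0.01,0,0,0.022' | python3 shift.py .06
python3 -c "
from go import *
rel([.476,.2977,.08])"
```

```text
clock: 6.35
ee_pos: [0.5377, -0.0946, 0.2009]
tool_rot: [2.607, 1.741, 0.009]
contact_force: [0.1, -0.5, 0.7]
finger_gap: 0.037
gripper_force: 0.0
clk 6.35 tcp jig [  5.4 -82.5 200.9] ty yaw -22.52 tilt 0.5 q [-0.3   0.23  1.58  0.    1.32  0.09] F [ 0.1 -0.5  0.7] gap 0.037 grip 0.0
move (tool axes) [ 0.3387 -0.2083  0.1194]
```

```bash
echo '0.04,-0.025,0,0,0,0
0.04,-0.025,0,0,0,0
0.04,-0.025,0,0,0,0
0.04,-0.025,0,0,0,0
0.04,-0.025,0,0,0,0
0.04,-0.025,0,0,0,0
0.04,-0.025,0,0,0,0
0.04,-0.024,0,0,0,0
0.018,-0.009,0.04,0,0,0
0,0,0.04,0,0,0
0,0,0.03,0,0,0
0,0,0,0,0,0' | python3 shift.py >/dev/null
python3 -c "
from go import *
rel([.476,.2977,.002])
s=cams.read_camera('side')[:,:,::-1];t2=cams.read_camera('top')[:,:,::-1]
f=lambda im,x,y:cv2.resize(im[y:y+75,x:x+100],(400,300),interpolation=cv2.INTER_CUBIC)
cv2.imwrite('pics/c3.png',np.hstack([f(s,120,155),f(s,230,210)]))
"
```

```text
clk 7.55 tcp jig [-190.5  263.2   82.7] ty yaw -22.43 tilt 0.53 q [ 0.44  0.35  1.73 -0.    1.08  0.83] F [ 0.6 -0.1 -0.6] gap 0.0597 grip 0.0
move (tool axes) [0.0044 0.007  0.0807]
```

View pics/c3.png

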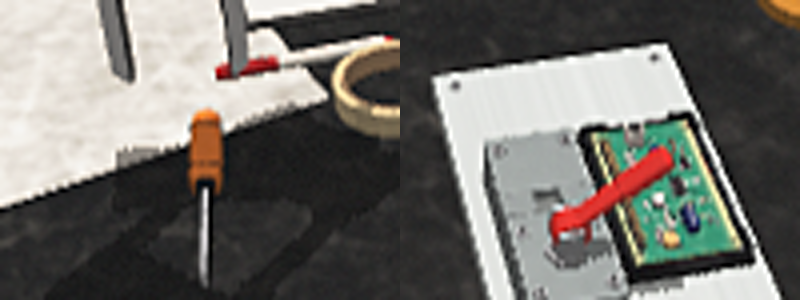

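The lever stays open by itself. The open fingers straddle the pick's handle line with clear space on both sides, so I can go down and grip.

```bash
echo '0.0044,0.007,0.01,0,0,0
0,0,0.03,0,0,0
0,0,0.025,0,0,0
0,0,0.012,0,0,0
0,0,0.0025,0,0,0
0,0,0,0,0,0' | python3 shift.py|grep -E "force|pos"
echo '0,0,0,0,0,0
0,0,0,0,0,0
0,0,0,0,0,0
0,0,0,0,0,0
0,0,0,0,0,0
0,0,0,0,0,0
0,0,0,0,0,0' | python3 shift.py 0.0
python3 -c "
from go import *
rel(None)"
```

```text
ee_pos: [0.4814, 0.2997, 0.0087]
contact_force: [0.1, -0.6, -0.6]
gripper_force: 0.0
clock: 8.95
ee_pos: [0.4802, 0.2994, 0.0081]
tool_rot: [-2.612, -1.746, -0.0]
contact_force: [-0.9, 0.5, 1.3]
finger_gap: 0.0198
gripper_force: 30.0
clk 8.95 tcp jig [-180.4  269.6    8.1] ty yaw -22.47 tilt 0.01 q [0.43 0.44 1.8  0.   0.9  0.83] F [-0.9  0.5  1.3] gap 0.0198 grip 30.0
```

```bash
echo '0,0,-0.01,0,0,0
0,0,-0.03,0,0,0
0,0,-0.04,0,0,-0.026
0,0,-0.01,0,0,-0.026
0,0,0,0,0,0' | python3 shift.py|grep -E "force|pos|gap"
python3 -c "
from go import *
rel(J(0,150,80))"
```

```text
ee_pos: [0.4817, 0.3, 0.1001]
contact_force: [0.5, 0.5, -0.3]
finger_gap: 0.0199
gripper_force: 30.0
clk 9.45 tcp jig [-179.2  270.7  100.1] ty yaw -19.47 tilt 0.28 q [ 0.43  0.34  1.69 -0.    1.11  0.77] F [ 0.5  0.5 -0.3] gap 0.0199 grip 30.0
move (tool axes) [-0.1209  0.179   0.0203]
```

```bash
echo '-0.02,0.03,0,0,0,0
-0.027,0.04,0,0,0,0
-0.027,0.04,0,0,0,0
-0.027,0.04,0,0,0,0
-0.02,0.029,0.02,0,0,0
0,0,0,0,0,0
0,0,0,0,0,0' | python3 shift.py|grep -E "force|pos|gap"
python3 -c "
from go import *
rel(J(0,150,80))
s=cams.read_camera('side')[:,:,::-1];t2=cams.read_camera('top')[:,:,::-1]
cv2.imwrite('pics/s4.png',s);cv2.imwrite('pics/t4.png',t2)
f=lambda im,x,y:cv2.resize(im[y:y+75,x:x+100],(400,300),interpolation=cv2.INTER_CUBIC)
cv2.imwrite('pics/c4.png',np.hstack([f(s,210,170),f(t2,230,155)]))
o=r.get_obs()['ee_pos'];
for n in C:print(n,proj(n,[o+[0,0,.002],J(0,150-118,80-7),J(0,32,82)]).round(1).tolist())
"
```

```text
ee_pos: [0.6071, 0.1249, 0.0754]
contact_force: [-0.3, 0.3, -0.4]
finger_gap: 0.0197
gripper_force: 30.0
clk 10.15 tcp jig [ -2.5 147.5  75.4] ty yaw -19.61 tilt 0.3 q [0.09 0.44 1.59 0.   1.12 0.43] F [-0.3  0.3 -0.4] gap 0.0197 grip 30.0
move (tool axes) [ 0.0025  0.0025 -0.0046]
side [[246.9, 192.1], [258.8, 226.9], [258.9, 223.9]]
top [[240.4, 191.1], [285.7, 207.5], [286.0, 207.0]]
```

View pics/c4.png

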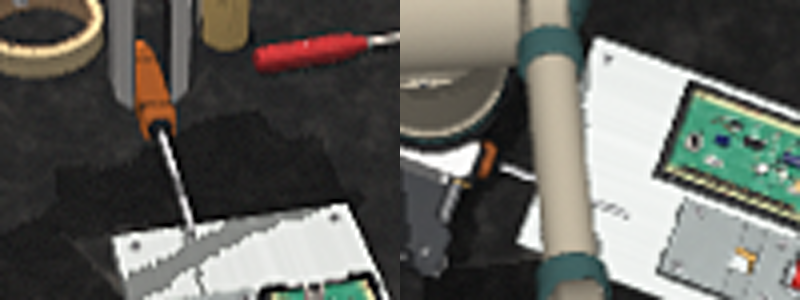

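The side view shows the pick gripped between the fingers. Its rod runs to about (258,227) over the ledge edge. I'll compare that with the predicted line and zoom in.

```bash
python3 -c "
from go import *
s=cv2.imread('pics/s4.png')
for y in (116,100,80,60,40,31,29):print(y,proj('side',[J(-2.5,y,77.5),J(-2.5,y,68)]).round(1).tolist())
f=cv2.resize(s[196:241,230:290],(800,600),interpolation=cv2.INTER_CUBIC);cv2.imwrite('pics/c5.png',f)"
```

```text
116 [[249.8, 201.2], [249.8, 204.3]]
100 [[251.2, 205.6], [251.2, 208.7]]
80 [[253.0, 211.2], [253.0, 214.3]]
60 [[254.9, 217.0], [254.9, 220.2]]
40 [[256.9, 223.1], [256.8, 226.3]]
31 [[257.8, 225.9], [257.7, 229.1]]
29 [[258.0, 226.5], [257.9, 229.7]]
```

View pics/c5.png

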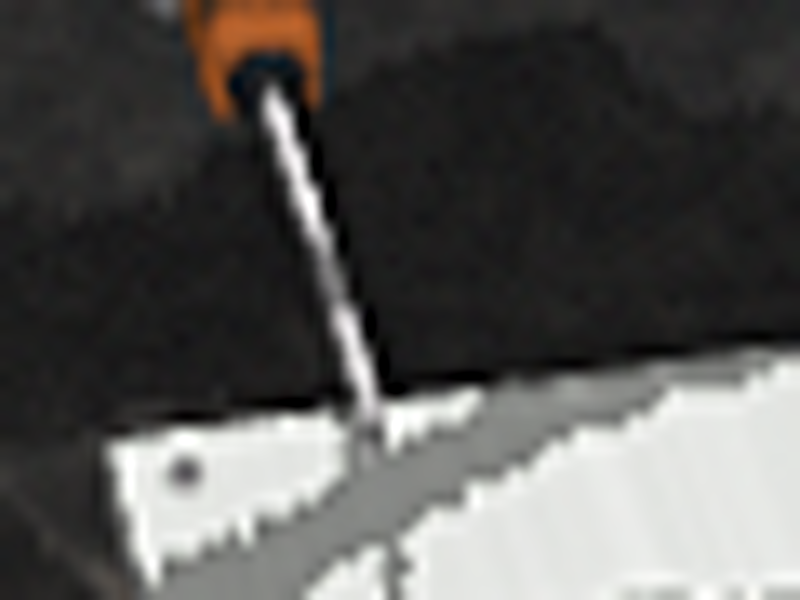

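The rod line matches the prediction to about 1 px, the same bias as the jig's corners. So the hook tip is at about TCP −118 mm along jig y and 7 mm below the TCP. Next I align and drop to slot height.

```bash
echo '0,0.0025,0.012,0,0,0
0,0,0.012,0,0,-0.003
0,0,0.006,0,0,0
0,0,0,0,0,0
0,0,0,0,0,0' | python3 shift.py|grep -E "force|pos|gap"
python3 -c "
from go import *
rel(J(0,80,43))"
```

```text
ee_pos: [0.6108, 0.1251, 0.0477]
contact_force: [-0.2, 0.7, 0.1]
finger_gap: 0.0197
gripper_force: 30.0
clk 10.75 tcp jig [  1.  149.   47.7] ty yaw -19.28 tilt 0.02 q [0.09 0.47 1.62 0.   1.05 0.43] F [-0.2  0.7  0.1] gap 0.0197 grip 30.0
move (tool axes) [-0.069  -0.0012  0.0047]
```

```bash
echo '0,-0.001,0.0047,0,0,0.003
0,0,0,0,0,0
-0.015,0,0,0,0,0
-0.015,0,0,0,0,0
-0.01,0,0,0,0,0
0,0,0,0,0,0' | python3 shift.py|grep -E "force|pos|gap"
python3 -c "
from go import *
rel(J(0,71,43))"
```

```text
ee_pos: [0.596, 0.0854, 0.0435]
contact_force: [0.0, -0.0, -0.3]
finger_gap: 0.0199
gripper_force: 30.0
clk 11.35 tcp jig [  0.2 106.7  43.5] ty yaw -19.61 tilt 0.03 q [ 0.03  0.44  1.68 -0.    1.02  0.37] F [ 0.  -0.  -0.3] gap 0.0199 grip 30.0
move (tool axes) [-0.0357 -0.0002  0.0005]
```

```bash
echo '-0.012,0,0,0,0,0
-0.012,0,0,0,0,0
-0.008,0,0,0,0,0
-0.0035,0,0,0,0,0
0,0,0,0,0,0
0,0,0,0,0,0' | python3 shift.py|grep -E "force|pos|gap"
python3 -c "
from go import *
rel(J(0,71,35))
s=cams.read_camera('side')[:,:,::-1];t2=cams.read_camera('top')[:,:,::-1]
cv2.imwrite('pics/s6.png',s);cv2.imwrite('pics/t6.png',t2)
f=lambda im,x,y:cv2.resize(im[y:y+45,x:x+60],(400,300),interpolation=cv2.INTER_CUBIC)
cv2.imwrite('pics/c6.png',np.hstack([f(s,240,232),f(t2,285,195)]))
for n in C:print(n,proj(n,[J(0,-47,58),J(0,-47,32)]).round(1).tolist())
"
```

```text
ee_pos: [0.5851, 0.054, 0.0433]
contact_force: [-0.7, 0.3, -0.0]
finger_gap: 0.0196
gripper_force: 30.0
clk 11.95 tcp jig [ 0.4 73.4 43.3] ty yaw -19.49 tilt 0.03 q [-0.03  0.43  1.71  0.    1.01  0.31] F [-0.7  0.3 -0. ] gap 0.0196 grip 30.0
move (tool axes) [-0.0024 -0.0004  0.0083]
side [[267.3, 258.8], [266.8, 267.3]]
top [[315.4, 219.8], [313.9, 220.8]]
```

View pics/c6.png

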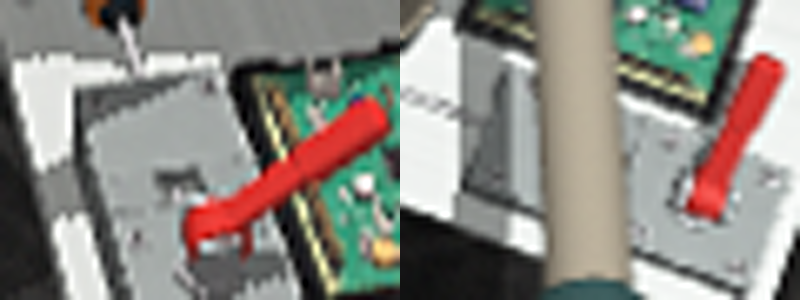

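The rod enters the slot, but the arm hides the window in the top view. I'll move the last 2 mm in and lower the hook, checking for contact.

```bash
echo '-0.0025,-0.0004,0.001,0,0,0
0,0,0.003,0,0,0
0,0,0.002,0,0,0
0,0,0.002,0,0,0
0,0,0,0,0,0
0,0,0,0,0,0' | python3 shift.py|grep -E "force|pos|gap"
python3 -c "
from go import *
rel(J(0,71,34.5))"
```

```text
ee_pos: [0.5837, 0.0518, 0.0352]
contact_force: [0.4, 0.0, -0.9]
finger_gap: 0.0198
gripper_force: 30.0
clk 12.65 tcp jig [-0.1 70.8 35.2] ty yaw -19.48 tilt 0.01 q [-0.03  0.43  1.72  0.    0.99  0.31] F [ 0.4  0.  -0.9] gap 0.0198 grip 30.0
move (tool axes) [0.0002 0.0001 0.0007]
```

```bash
echo '0,0,0.001,0,0,0
0.004,0,0,0,0,0
0.008,0,0,0,0,0
0.01,0,0,0,0,0
0.01,0,0,0,0,0
0.01,0,0,0,0,0
0.01,0,0,0,0,0
0.008,0,0,0,0,0
0,0,0,0,0,0' | python3 shift.py|grep -E "force|pos|gap"
python3 -c "
from go import *
rel(J(0,179,34.5))
s=cams.read_camera('side')[:,:,::-1];t2=cams.read_camera('top')[:,:,::-1]
cv2.imwrite('pics/s7.png',s)
f=lambda im,x,y:cv2.resize(im[y:y+45,x:x+60],(400,300),interpolation=cv2.INTER_CUBIC)
cv2.imwrite('pics/c7.png',np.hstack([f(s,235,212),f(t2,265,190)]))
"
```

```text
ee_pos: [0.6043, 0.1097, 0.0342]
contact_force: [0.6, -0.3, -1.9]
finger_gap: 0.0197
gripper_force: 30.0
clk 13.55 tcp jig [-1.000e-01  1.323e+02  3.420e+01] ty yaw -19.41 tilt 0.05 q [0.07 0.47 1.66 0.   1.01 0.4 ] F [ 0.6 -0.3 -1.9] gap 0.0197 grip 30.0
move (tool axes) [ 0.0467  0.0002 -0.0002]
```

View pics/c7.png

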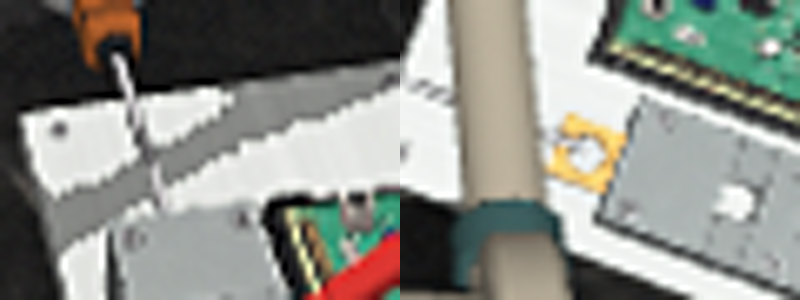

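The brass plate is coming out, with its eye now showing in front of the block in the top view. I'll keep pulling.

```bash
echo '0.006,0,0,0,0,0
0.008,0,0,0,0,0
0.008,0,0,0,0,0
0.008,0,0,0,0,0
0.008,0,0,0,0,0
0.006,0,0,0,0,0
0.002,0,0,0,0,0
0,0,0,0,0,0
0,0,0,0,0,0' | python3 shift.py|grep -E "force|pos|gap"
cat > plate.py <<'E'
from go import *
rel(None)
t2=cams.read_camera('top')[:,:,::-1].copy();s=cams.read_camera('side')[:,:,::-1].copy()
for n,im,(a,b,c,d) in(("top",t2,(258,170,320,235)),("side",s,(225,205,300,262))):
    m=cv2.inRange(cv2.cvtColor(im,cv2.COLOR_BGR2HSV),(14,70,90),(32,255,255))
    q=np.zeros_like(m);q[b:d,a:c]=m[b:d,a:c]
    p=np.argwhere(q)[:,::-1]
    if len(p)<5: print(n,len(p));continue
    w=np.array([toJ(x) for x in plane(n,p,.032)]);print(n,len(p),"jig y",np.percentile(w[:,1],[0,3,97,100]),"x",np.percentile(w[:,0],[0,3,97,100]))
E
python3 plate.py
```

```text
ee_pos: [0.619, 0.1517, 0.0343]
contact_force: [-0.4, 0.1, -0.7]
finger_gap: 0.0195
gripper_force: 30.0
clk 14.55 tcp jig [ -0.2 176.8  34.3] ty yaw -19.48 tilt 0.01 q [0.13 0.5  1.6  0.   1.04 0.47] F [-0.4  0.1 -0.7] gap 0.0195 grip 30.0
top 190 jig y [-35.9   -16.289  64.333  65.9  ] x [-11.9   -11.133  94.999  97.4  ]
side 155 jig y [-38.6   -12.952  64.238  66.5  ] x [-14.4   -13.538  46.014  61.7  ]
```

```bash
sed -i 's/    w=np.array(\(.*\));print/    w=np.array(\1);w=w[(abs(w[:,0])<17)\&(w[:,1]>-15)];print/' plate.py; python3 plate.py
```

```text
clk 14.65 tcp jig [ -0.2 176.6  34.3] ty yaw -19.5 tilt 0.01 q [0.13 0.5  1.6  0.   1.04 0.47] F [ 0.2 -0.5 -0.1] gap 0.0196 grip 30.0
top 190 jig y [ 7.1   8.72 64.36 65.9 ] x [-11.9  -11.16  12.26  13.1 ]
side 160 jig y [22.3   23.625 64.295 66.5  ] x [-14.4   -13.595  10.1    11.   ]
```

The plate spans jig y 7–66 mm, so it is already clear of the mouth. I'll pull 5 mm more for margin, slacken the hook, and lift out.

```bash
echo '0.003,0,0,0,0,0
0.003,0,0,0,0,0
0,0,0,0,0,0
-0.004,0,0,0,0,0
0,0,0,0,0,0
0,0,-0.005,0,0,0
0,0,-0.01,0,0,0
0,0,-0.02,0,0,0
0,0,-0.03,0,0,0
0,0,0,0,0,0' | python3 shift.py|grep -E "force|pos|gap"
python3 plate.py; python3 -c "
from go import *
rel([.4802,.31,.06])"
```

```text
ee_pos: [0.6232, 0.1541, 0.1044]
contact_force: [0.6, -0.7, -0.3]
finger_gap: 0.0193
gripper_force: 30.0
clk 15.75 tcp jig [  2.9 180.5 104.4] ty yaw -19.48 tilt 0.56 q [0.13 0.44 1.52 0.   1.18 0.47] F [ 0.6 -0.7 -0.3] gap 0.0193 grip 30.0
top 199 jig y [12.7   14.092 70.172 72.6  ] x [-11.9   -11.236  12.336  13.5  ]
side 182 jig y [22.3  24.34 70.22 72.1 ] x [-14.7  -13.62  10.2   11.  ]
clk 15.85 tcp jig [  0.3 179.1 100.5] ty yaw -19.48 tilt 0.14 q [0.13 0.44 1.52 0.   1.18 0.47] F [ 0.7 -0.2 -0.8] gap 0.0197 grip 30.0
move (tool axes) [ 0.1006 -0.1843  0.0402]
```

```bash
echo '0.02,-0.037,0,0,0,0
0.02,-0.037,0,0,0,0
0.02,-0.037,0,0,0,0
0.02,-0.037,0,0,0,0
0.02,-0.036,0,0,0,0
0,0,0.03,0,0,0
0,0,0.03,0,0,0
0,0,0.015,0,0,0
0,0,0,0,0,0
0,0,0,0,0,0
0,0,0,0,0,0' | python3 shift.py|grep -E "force|pos|gap"
python3 -c "
from go import *
rel([.4802,.31,.0085])"
```

```text
ee_pos: [0.4803, 0.3094, 0.0249]
contact_force: [0.4, 0.2, -1.0]
finger_gap: 0.0196
gripper_force: 30.0
clk 16.95 tcp jig [-183.7  279.1   24.9] ty yaw -19.49 tilt 0.08 q [0.45 0.43 1.77 0.   0.95 0.79] F [ 0.4  0.2 -1. ] gap 0.0196 grip 30.0
move (tool axes) [ 0.0005 -0.0003  0.0164]
```

```bash
echo '0,0,0.008,0,0,0
0,0,0.005,0,0,0
0,0,0.003,0,0,0
0,0,0,0,0,0
0,0,0,0,0,0
0,0,0,0,0,0' | python3 shift.py|grep -E "force|pos|gap"
echo '0,0,0,0,0,0
0,0,0,0,0,0
0,0,0,0,0,0
0,0,-0.005,0,0,0
0,0,-0.02,0,0,0
0,0,-0.04,0,0,0
0,0,-0.04,0,0,0
0,-0.04,-0.03,0,0,0
0,-0.04,0,0,0,0
0,-0.04,0,0,0,0
0,0,0,0,0,0
0,0,0,0,0,0' | python3 shift.py .06
python3 plate.py; python3 -c "
from go import *
s=cams.read_camera('side')[:,:,::-1];t2=cams.read_camera('top')[:,:,::-1]
f=lambda im,x,y,w,h:cv2.resize(im[y:y+h,x:x+w],(400,300*h*4//(3*w)*1),interpolation=cv2.INTER_CUBIC)
g=lambda im,x,y:cv2.resize(im[y:y+150,x:x+200],(400,300),interpolation=cv2.INTER_CUBIC)
cv2.imwrite('pics/c8.png',np.hstack([g(s,140,160),g(t2,160,120)]))"
```

```text
ee_pos: [0.4796, 0.3092, 0.0082]
contact_force: [-0.4, -0.2, -0.2]
finger_gap: 0.0197
gripper_force: 30.0
clock: 18.75
ee_pos: [0.3662, 0.3495, 0.1439]
tool_rot: [2.563, 1.816, 0.003]
contact_force: [0.7, -0.6, 0.2]
finger_gap: 0.0599
gripper_force: 0.0
clk 18.75 tcp jig [-304.6  278.8  143.9] ty yaw -19.38 tilt 0.1 q [ 0.62  0.22  1.75 -0.    1.17  0.96] F [ 0.7 -0.6  0.2] gap 0.0599 grip 0.0
top 197 jig y [12.7   14.074 69.984 71.7  ] x [-11.9   -11.242  12.242  13.1  ]
side 175 jig y [22.3   24.277 68.605 70.3  ] x [-14.1   -13.323  10.141  11.   ]
```

View pics/c8.png

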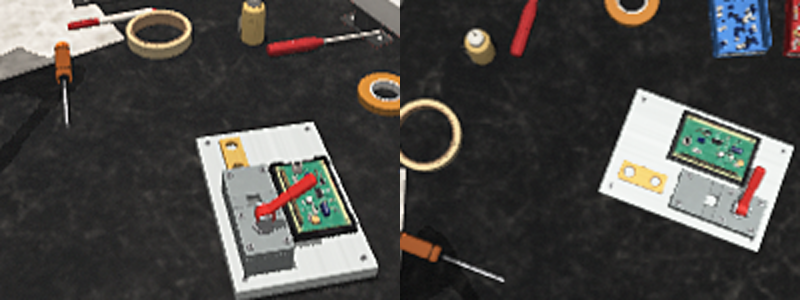

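The final picture shows the plate fully out on the ledge, the lever open, and the pick lying flat on the bench. The board, bottle and tape are in place.

```bash
python3 -c "
from rig import r, cams
print(r.close_job())"
```

```text
the job is handed in; nothing more can be done
None
```

I handed the job in at about 19 s: lever open at its stop, key plate fully out on the ledge (rear edge about 12 mm clear of the slot mouth), pick flat on the bench, and board, bottle and tape undisturbed in the last picture.

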